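# Step the stream selector to the green port and prime it

## Task

On the grey stream-selector unit, gently push the white tab round with the outside of a finger until it points squarely at the green port cap, and only then press the white button behind the rotor fully down and let it come up again. Push and press only: do not grip the tab, and leave the vial and the foil-covered jar standing on the unit, and the timer on the bench, where they are.

Things in the scene. Friction and masses are not known exactly. Their poses are not given: they have to be found in the camera images.
- valve_unit: Grey unit fixed to the bench: flat deck 185 x 190 mm, 22 mm high. Origin on the bench under the rotor axis, 80 mm from the deck's front edge; x points to its back (button side), z up. On it a black rotor (46 mm across, foot 58 mm, top 62 mm above the bench) with one white tab; four coloured caps 77 mm from the axis, at 40 and 85 degrees to each side of the front (-x).
- selector (a joint): Angle of the rotor, rad. 0: the tab points straight to the front of the unit (its -x); it grows counter-clockwise seen from above. Stops at -1.8 and +1.8. Even friction of about 0.12 N m (about 2.5 N at the tab), no clicks or springs: it stays where it is left.
- tab (a point): Middle of the outer end of the white tab, on its top face, 64 mm from the rotor axis, 64 mm above the bench; x outwards along the tab, y across it, z up. The tab is an upright bar with a black line on top, 12 mm wide, 23 to 64 mm from the axis, 34 to 64 mm above the bench, free beneath. Push it on its side; never take it between the fingers.
- prime (a joint): Travel of the white button, m. 0 up, 0.006 fully down; springs back up by itself; fully down takes 5 N.
- prime_top (a point): Middle of the top face of the white round button (26 mm across, in a low black housing), 44 mm above the bench, 66 mm behind the rotor axis on the unit's centre line; pressed straight down.
- green_cap: Green port cap to point the tab at: a fixed round plastic cap 20 mm across and 9 mm high; origin at the centre of its underside, on the deck (22 mm above the bench). Which of the four places it has differs each time.
- red_cap: Red port cap, same shape and size as the green one, in another of the four places. Not wanted.
- yellow_cap: Yellow port cap, same shape and size as the green one, in another of the four places. Not wanted.
- blue_cap: Blue port cap, same shape and size as the green one, in another of the four places. Not wanted.
- vial: Loose sample vial with white cap, 29 mm across, 68 mm high, standing on the left rear part of the deck (unit's +y side); origin at the centre of its underside. To be left alone.
- foil_jar: Loose small jar with a foil-covered top, 50 x 49 x 48 mm, standing on the right rear part of the deck (unit's -y side); origin at the centre of its underside. To be left alone.
- lab_timer: Loose white timer, 64 x 66 x 18 mm, lying on the bench to the right of the unit; origin at the centre of its underside. To be left alone.

How it is judged:
By the outcome, as a careful person would: the job done as asked, in the order asked, and still so for the second after the job is handed in, with the robot touching nothing.
It also fails if it takes over 53 s, if anything falls off the work surface, if the arm or the gripper's body presses on something with over 40 N, if the wrist force passes 120 N, or if a joint passes its speed limit or range.

## Robot

A 6-joint arm with a two-finger parallel gripper is mounted at the origin on a cart in front of the work surface, level with it; the furniture and walls round the work are solid. World frame = base frame: x ahead of the robot, y to its left, z up, the work surface at z = 0. Lengths are in mm, angles in rad, forces in N, time in s.
With the tool pointing down it reaches from about 275 to 725 mm from the base axis. Payload 15.9 kg.
Tool frame: the origin (TCP) lies midway between the tips of the shut fingers; the grasp point (between the pads) lies 19 mm behind it; z points along the fingers, x is the direction in which the jaws open and shut, and the axes are right-handed (so a half turn about z gives the same grasp; the last joint's range is limited). The gripper opens to 85 mm and grips with 20 to 120 N. Pads are 22 mm wide; open, the fingers measure 114 mm over their backs; the gripper's body (76 mm by 85 mm) begins 54 mm behind the grasp point. The pads swing forward as they close: fully open they stand 13 mm farther back than shut.
Start: joints at [1.139, 0.213, -0.034, 1.323, 0, 1.571], TCP at [209.245, 454.094, 231.306] pointing down, gripper open.
Joint ranges: [-2.98, 2.98], [-0.74, 1.72], [-1.14, 1.35], [-2.1, 2.04], [-1.57, 1.44], [-3.14, 3.14]. Speed limits (rad/s): [1.89, 1.89, 2.39, 2.57, 3.14, 3.14].

## Interface

Orientations are given as [roll, pitch, yaw] about the fixed x, y, z axes, in that order (R = Rz(yaw) Ry(pitch) Rx(roll)).
In Python, from rig import arm gives the robot as it stands. The module is installed in compiled form; this text tells all that it offers.
- The arm moves only by the tool arm_command, never from a script. Its arguments are lists of equal length, an entry for each row: "claw": the finger opening in mm, from 0 to 85.4; "travel": the shift along the tool's x, y, z in units of 50 mm (1.0 is 50 mm), a list of three; "turn": the turn about the tool's z in units of 6 degrees (1.0 is 6 degrees). In form: {"claw": [claw, ...], "travel": [[x, y, z], ...], "turn": [turn, ...]}. A call has 1 to 8 rows; each row shifts and turns the commanded pose from where the row before left it, along the tool's axes as they then stand; what a row does not reach is not made up. A row lasts 1/8 s, in which the tool goes at most 62.5 mm and 10.7 degrees, less where a joint would pass 70% of its speed; a pose out of reach is approached as far as the arm can. A call is refused whole if a number of a shift passes 1 or a number of a turn 1, either way. A call with a gripper value outside its range is refused whole. The fingers move at their own pace and stop on an object; the grip force is fixed at half the most. Time passes only in rows, so rows that do not move let the fingers close. It gives the time, the measured TCP pose, the force and the opening at its end, in the units of the state.
- arm.observe(): the state, without advancing time (a new reading comes with each control period).
- arm.read_camera(name): name is "scene" or "top" or "wrist"; returns a dict with "image" (384x512x3 uint8, red, green, blue), "fx", "fy", "cx", "cy" (pixels), "extrinsics" (4x4, takes a point from camera to world coordinates). Camera axes: x right, y down, z forward; pixel columns grow to the right and rows downward; lengths in mm; the calibration is good to about 2 mm. A picture is of the moment at which its call begins. There is no depth.
- arm.hand_in(): hands the job in, once; it reports no verdict.
The state is a dict: "time_s": time; "joint_positions": joint angles; "joint_velocities": joint speeds; "joint_efforts": joint torques, N m; "eef_pos": TCP position; "tool_rot": TCP orientation; "ft_force": force on the tool from outside, world axes, zero at the start; "torque": the same for the moment, N m; "finger_gap": finger opening in mm.
Only numpy, scipy, OpenCV 4.12 (cv2) and the standard library are available. Lean on these libraries where they do the work, as an engineer would, in place of code of your own. Each camera call takes 0.05 s, during which the arm holds its last target.

## Working session

There is one attempt and no reset: what is moved stays moved. The work goes in short steps, Python scripts to look and compute and a tool call to move; the robot and the scene stay as the last step left them, time stands still between calls to the robot, and variables do not carry over. Pictures are saved under pics/ and viewed, and the job is handed in when it is done.

Besides the shell and the picture viewer there is one more tool, called after "Emit:" by a JSON object that holds its "name" and its "arguments". arm_command: Moves the arm, as the interface text tells. Its arguments: {"type":"object","properties":{"claw":{"type":"array"},"travel":{"type":"array"},"turn":{"type":"array"}},"required":["claw","travel","turn"]}

```bash
mkdir -p pics; python3 - <<'E'
from rig import arm
import cv2,pickle
d={}
for n in("scene","top"):
    c=arm.read_camera(n);d[n]=c
    cv2.imwrite(f"pics/{n}0.png",c["image"][:,:,::-1])
    print(n,c["fx"],c["cx"],c["cy"],c["extrinsics"].round(3).tolist())
pickle.dump(d,open("cam0.pkl","wb"))
print(arm.observe())
E
```

```text
scene 349.66487850840116 260.06997289033484 183.47913915364356 [[0.892, -0.177, 0.416, 128.113], [-0.452, -0.332, 0.828, -861.83], [-0.008, -0.927, -0.376, 411.289], [0.0, 0.0, 0.0, 1.0]]
top 437.7187834347079 253.6492662028103 192.62242374593094 [[-0.027, -0.992, 0.122, 408.66], [-1.0, 0.025, -0.017, -106.651], [0.013, -0.122, -0.992, 965.572], [0.0, 0.0, 0.0, 1.0]]
{'time_s': 0.1, 'joint_positions': array([ 1.13900541e+00,  2.13315017e-01, -3.49646206e-02,  1.32351773e+00,
        3.19718160e-05,  1.57079971e+00]), 'joint_velocities': array([ 0.00103305, -0.0017386 ,  0.00247911,  0.00015097,  0.00122539,
       -0.0005818 ]), 'joint_efforts': array([ 6.87381380e-04, -6.87249327e+01,  4.87804091e+01,  1.22563698e-02,
        5.62172909e-05,  1.73653518e-07]), 'eef_pos': array([209.1130346 , 453.83787621, 230.87421502]), 'tool_rot': array([-3.14156069e+00,  1.00104295e-03,  1.13900203e+00]), 'ft_force': array([ 0.07853043, -0.35192312,  0.20288125]), 'torque': array([ 0.0169275 , -0.05465421,  0.0731484 ]), 'finger_gap': 85.27585529866366}
```

View pics/top0.png

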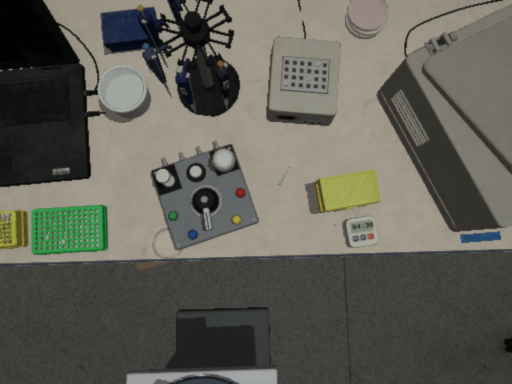

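View pics/scene0.png

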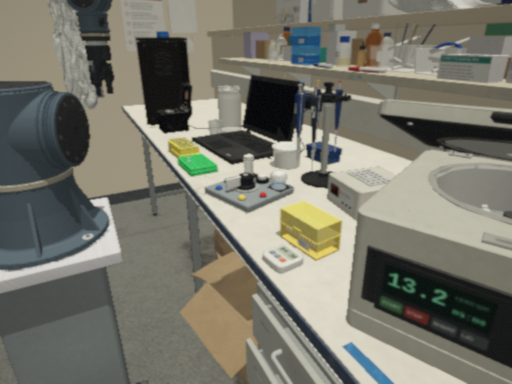

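The top view shows the unit around (205,197), with the green cap at about (173,216), blue (192,235), yellow (236,219) and red (241,192). The tab points down to about (208,226). Next I'll measure these.

```bash
cat > h.py <<'E'
import numpy as np,cv2,pickle
def ray(c,u,v,z):
    E=c["extrinsics"];d=E[:3,:3]@np.array([(u-c["cx"])/c["fx"],(v-c["cy"])/c["fy"],1]);o=E[:3,3]
    return o+d*(z-o[2])/d[2]
def proj(c,p):
    E=np.linalg.inv(c["extrinsics"]);q=E[:3,:3]@np.array(p,float)+E[:3,3]
    return np.array([c["fx"]*q[0]/q[2]+c["cx"],c["fy"]*q[1]/q[2]+c["cy"]])
def capmask(c,roi):
    h=cv2.cvtColor(c["image"],cv2.COLOR_RGB2HSV);H,S,V=[h[:,:,i].astype(int) for i in range(3)]
    x0,x1,y0,y1=roi;out={}
    for n,(a,b) in dict(green=(45,85),blue=(100,130),yellow=(18,35),red=(170,190)).items():
        m=(S>110)&(V>50)&(((H>=a)&(H<=b))|((n=="red")&(H<8)))
        mm=np.zeros(m.shape,np.uint8);mm[y0:y1,x0:x1]=m[y0:y1,x0:x1]
        k,l,st,ce=cv2.connectedComponentsWithStats(mm)
        if k>1:
            i=1+np.argmax(st[1:,4]);out[n]=(ce[i],st[i,4])
    return out
E
python3 - <<'E'
from h import *
d=pickle.load(open("cam0.pkl","rb"));c=d["top"]
m=capmask(c,(155,260,140,250));P={}
for n,(p,a) in m.items():
    P[n]=ray(c,*p,29);print(n,p.round(1),a,P[n].round(1))
# fit: order of unit angles: phi from front, ccw: caps at -85,-40,40,85
# unit direction of angle a: front=-x; ccw
ang=dict(green=-85,blue=-40,yellow=40,red=85)
L=np.array([[-77*np.cos(np.radians(ang[n])),-77*np.sin(np.radians(ang[n]))] for n in P]);W=np.array([P[n][:2] for n in P])
for s in (1,-1):
    A=L*[1,s];a=A-A.mean(0);b=W-W.mean(0)
    U,S,Vt=np.linalg.svd(a.T@b);R=(U@Vt).T
    t=W.mean(0)-R@A.mean(0);r=(A@R.T+t-W);print(s,np.linalg.det(R),t.round(1),np.degrees(np.arctan2(R[1,0],R[0,0])),np.abs(r).max())
im=cv2.resize(c["image"][135:255,145:265],None,fx=5,fy=5,interpolation=cv2.INTER_CUBIC);cv2.imwrite("pics/zt.png",im[:,:,::-1])
E
```

```text
green [172.7 215.4] 56 [478.8  52.   29. ]
blue [192.2 234.2] 64 [437.7  10.9  29. ]
yellow [236.  219.2] 65 [467.1 -83.   29. ]
red [240.1 192.3] 62 [524.8 -93.2  29. ]
1 0.9999999999999999 [508.4 -18.5] 17.502506920415115 0.6665193077600975
-1 -0.9999999999999999 [508.4 -18.5] 17.502506920415115 0.6665193077600975
```

View pics/zt.png

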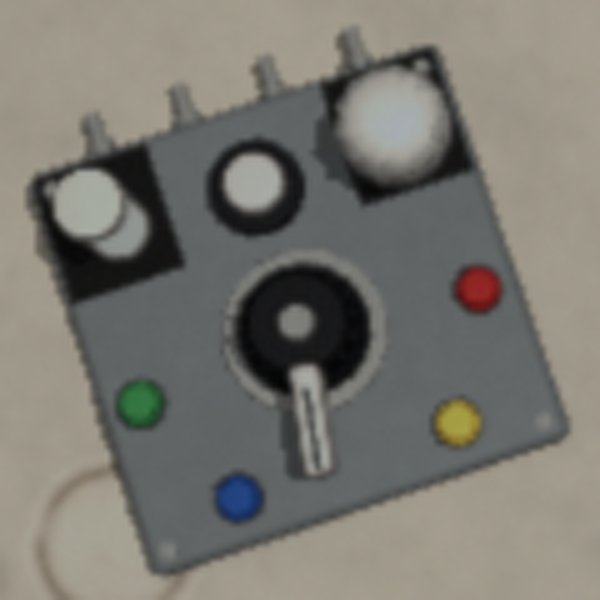

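```bash
python3 - <<'E'
from h import *
d=pickle.load(open("cam0.pkl","rb"));c=d["top"]
C=np.array([508.4,-18.5]);y=np.radians(17.5);R=np.array([[np.cos(y),-np.sin(y)],[np.sin(y),np.cos(y)]])
U=lambda p:R.T@(p[:2]-C)
z2=lambda u,v:(145+(u+.5)/5-.5,135+(v+.5)/5-.5)
for n,u,v,z in [("rotortop",295,322,62),("tabend",319,472,64),("tabroot",303,368,64),("button",253,182,44),("vialtop",88,203,90),("vialbase",128,232,22),("jartop",395,122,70),("cornerFL",160,572,22),("cornerFR",565,440,22)]:
    p=ray(c,*z2(u,v),z);print(n,p.round(1),U(p).round(1),"ang",np.degrees(np.arctan2(-U(p)[1],-U(p)[0])).round(1))
# tab mask
g=c["image"][:,:,:].min(2).astype(int);h=cv2.cvtColor(c["image"],cv2.COLOR_RGB2HSV)
m=np.zeros(g.shape,np.uint8);m[207:232,196:218]=(g[207:232,196:218]>125)
k,l,st,ce=cv2.connectedComponentsWithStats(m);i=1+np.argmax(st[1:,4]);print(st[i],ce[i])
ys,xs=np.where(l==i);P=np.array([U(ray(c,a,b,64)) for a,b in zip(xs,ys)]);print(P.mean(0),P.min(0),P.max(0))
vx,vy,x0,y0=cv2.fitLine(P.astype(np.float32),cv2.DIST_L2,0,.01,.01).ravel();print("line ang",np.degrees(np.arctan2(-vy,-vx)),"offset from axis",vx*y0-vy*x0, "centroid ang",np.degrees(np.arctan2(-P.mean(0)[1],-P.mean(0)[0])))
E
```

```text
rotortop [508.6 -17.7  62. ] [0.5 0.7] ang -123.0
tabend [446.3 -26.9  64. ] [-61.8  10.7] ang -9.8
tabroot [489.2 -20.9  64. ] [-19.    3.5] ang -10.4
button [571.1   1.2  44. ] [65.7 -0.1] ang 179.9
vialtop [556.   62.4  90. ] [69.8 62.8] ang -138.0
vialbase [554.3  58.2  22. ] [66.8 59.4] ang -138.4
jartop [590.3 -61.1  70. ] [ 65.3 -65.2] ang 135.0
cornerFL [407.3  45.2  22. ] [-77.3  91.2] ang -49.7
cornerFR [ 458.9 -129.2   22. ] [-80.5 -90.7] ang 48.4
[204 208   7  21  49] [207.48979592 216.26530612]
[-36.32895816   4.2455678 ] [-60.90825972  -0.81344331] [-19.144817     8.91895279]
line ang 175.76807 offset from axis 1.5531378 centroid ang -6.665611121107058
```

Unit pose: axis (508.4, -18.5), yaw 17.5°. All four caps fit within 0.7 mm, and the button and corners agree too. The tab is at about -9.5° and the target is -85°, so the push is clockwise from its right side. I'll shut the gripper and move above the unit.

Emit:
{"name": "arm_command", "arguments": {"claw": [0,0,0,0,0,0,0,0], "travel": [[-0.52,0.64,0],[-0.52,0.64,0],[-0.52,0.64,0],[-0.52,0.64,0],[-0.52,0.64,0],[-0.52,0.64,0],[-0.52,0.64,0],[-0.52,0.64,0]], "turn": [0,0,0,0,0,0,0,0]}}

```text
time_s: 1.1
eef_pos: [355.0, 156.7, 231.2]
tool_rot: [-3.141, 0.0, 1.139]
ft_force: [0.1, 1.0, 1.3]
finger_gap: -0.0
```

Emit:
{"name": "arm_command", "arguments": {"claw": [0,0,0,0,0,0,0,0], "travel": [[-0.52,0.64,0],[-0.52,0.64,0],[-0.52,0.64,0],[-0.52,0.64,0],[-0.5,0.6,0],[-0.5,0.6,0],[0,0,0],[0,0,0]], "turn": [0,0,0,0,0,0,0,0]}}

```text
time_s: 2.1
eef_pos: [460.6, -60.3, 231.0]
tool_rot: [-3.141, 0.0, 1.139]
ft_force: [-0.4, -0.2, 0.3]
finger_gap: -0.1
```

Emit:
{"name": "arm_command", "arguments": {"claw": [0,0,0,0,0,0,0,0], "travel": [[0,0,0.4],[0,0,0.5],[0,0,0.5],[0,0,0.4],[0,0,0],[0,0,0],[0,0,0],[0,0,0]], "turn": [-0.8,-0.8,-0.8,-0.8,-0.8,-0.8,-0.65,0]}}

```text
time_s: 3.1
eef_pos: [460.7, -59.6, 141.4]
tool_rot: [3.142, -0.0, 1.711]
ft_force: [-0.2, -0.7, 0.4]
finger_gap: -0.0
```

```bash
python3 - <<'E'
from rig import arm
import cv2,pickle,numpy as np
d={}
for n in("scene","top","wrist"):
    c=arm.read_camera(n);d[n]=c
    cv2.imwrite(f"pics/{n}1.png",c["image"][:,:,::-1])
pickle.dump(d,open("cam1.pkl","wb"))
s=arm.observe();print(s["time_s"],s["eef_pos"],s["tool_rot"],s["finger_gap"],s["ft_force"])
E
```

```text
3.25 [460.87928104 -60.06516353 141.40523629] [3.14147621e+00 8.86523001e-06 1.70893420e+00] 0.06086698847929078 [ 1.13780708 -0.00118682  0.40912365]
```

View pics/wrist1.png

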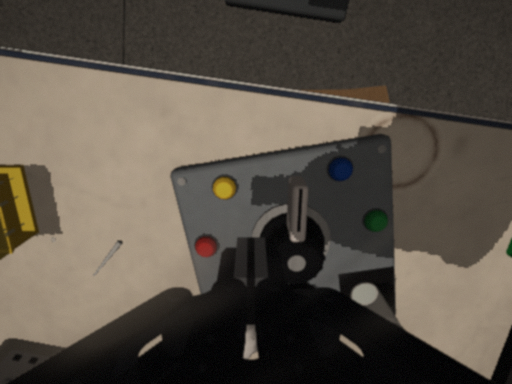

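View pics/top1.png

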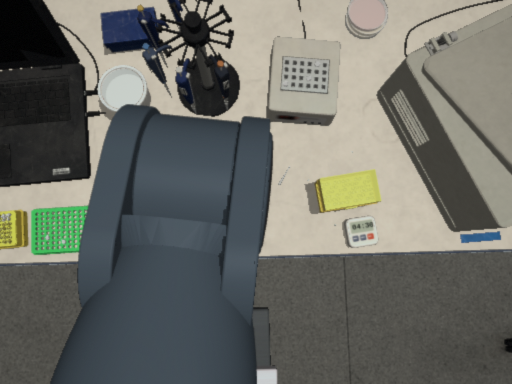

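The wrist view shows yellow (224,188), red (206,246), green (376,220), blue (341,168), the tab at (299,215) and the finger tips around (251,255), to the right of the tab. I'll cross-check the unit pose from here.

```bash
cat >> h.py <<'E'
ANG=dict(green=-85,blue=-40,yellow=40,red=85)
def fit(c,roi=(150,420,120,300)):
    m=capmask(c,roi);P={n:ray(c,*p,29)[:2] for n,(p,a) in m.items()}
    L=np.array([[-77*np.cos(np.radians(ANG[n])),-77*np.sin(np.radians(ANG[n]))] for n in P]);W=np.array([P[n] for n in P])
    a=L-L.mean(0);b=W-W.mean(0);u,S,Vt=np.linalg.svd(a.T@b);R=(u@Vt).T;t=W.mean(0)-R@L.mean(0)
    print({n:(p.round(1).tolist(),a) for n,(p,a) in m.items()});print("axis",t.round(1),"yaw",np.degrees(np.arctan2(R[1,0],R[0,0])).round(2),"res",np.abs(L@R.T+t-W).max().round(2))
    return R,t,P
E
python3 - <<'E'
from h import *
c=pickle.load(open("cam1.pkl","rb"))["wrist"];print(c["extrinsics"].round(2).tolist(),c["fx"])
R,t,P=fit(c)
im=cv2.resize(c["image"][130:310,160:420],None,fx=3,fy=3,interpolation=cv2.INTER_CUBIC);cv2.imwrite("pics/zw1.png",im[:,:,::-1])
g=c["image"].min(2);print(g[200,280:320],g[185:245,296])
E
```

```text
[[-0.14, 0.94, 0.31, 380.0], [0.99, 0.13, 0.04, -72.06], [-0.0, 0.32, -0.95, 284.41], [0.0, 0.0, 0.0, 1.0]] 319.6193780569976
{'green': ([378.4, 223.3], np.int32(157)), 'blue': ([342.4, 170.6], np.int32(238)), 'yellow': ([223.9, 187.4], np.int32(431)), 'red': ([205.3, 246.4], np.int32(346))}
axis [507.8 -17.8] yaw 16.57 res 0.69
[42 45 43 46 45 47 42 45 44 41 41 46 54 65 67 72 76 72 54 26 13 32 60 75
 80 75 71 59 50 43 45 46 42 45 47 47 42 43 45 46] [ 50  56  65  68  72  76  73  75  77  78  76  76  77  73  75  76  77  77
  77  75  78  73  77  76  75  76  78  74  75  77  76  73  72  76  72  71
  69  67  68  68  66  66  68  62  66  64  68  76  80  76  77  78  84  95
 110 118  96  56  21  10]
```

View pics/zw1.png

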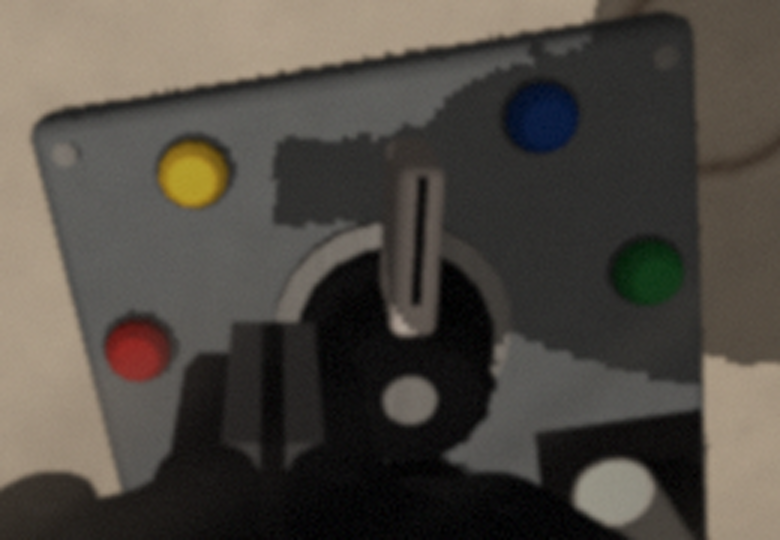

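```bash
sed -i 's/(V>50)/(V>22)/' h.py; python3 - <<'E'
from h import *
c=pickle.load(open("cam1.pkl","rb"))["wrist"]
R,t,P=fit(c)
z=lambda u,v:(160+(u+.5)/3-.5,130+(v+.5)/3-.5)
U=lambda p:R.T@(p[:2]-t)
a=ray(c,*z(423,178),64);b=ray(c,*z(415,303),64);k=ray(c,*z(410,400),62)
print(a,b,U(a),U(b),U(k));d=U(a)-U(b);print(np.degrees(np.arctan2(-d[1],-d[0])))
E
```

```text
{'green': ([375.5, 220.3], np.int32(378)), 'blue': ([340.3, 168.9], np.int32(448)), 'yellow': ([224.0, 187.4], np.int32(433)), 'red': ([205.3, 246.3], np.int32(347))}
axis [506.7 -18.6] yaw 17.49 res 1.28
[447.21115771 -25.87235364  64.        ] [480.26903813 -21.6334635   64.        ] [-58.94568508  10.92963048] [-26.14211502   5.03747985] [2.74786344 0.51668167]
-10.182838163553823
```

Emit:
{"name": "arm_command", "arguments": {"claw": [0,0,0,0,0,0,0,0], "travel": [[0,0.06,0.3],[0,0,0.5],[0,0,0.5],[0,0,0.4],[0,0,0.28],[0,0,0],[0.1,0,0],[0,0,0]], "turn": [0,0,0,0,0,0,0,0]}}

```text
time_s: 4.25
eef_pos: [463.7, -54.8, 42.9]
tool_rot: [3.141, 0.0, 1.71]
ft_force: [0.1, 0.5, -0.0]
finger_gap: 0.4
```

```bash
python3 - <<'E'
from rig import arm
import cv2
from h import *
c=arm.read_camera("wrist");im=cv2.resize(c["image"][100:340,140:460],None,fx=2.5,fy=2.5,interpolation=cv2.INTER_CUBIC);cv2.imwrite("pics/zw2.png",im[:,:,::-1])
s=arm.observe();print(s["time_s"],s["eef_pos"],s["tool_rot"],s["finger_gap"],s["ft_force"])
E
```

```text
4.3 [463.72604059 -54.96904795  42.90146543] [3.14051157e+00 2.60504051e-04 1.71004954e+00] 0.17746834918894813 [-0.28431177 -0.92012122  0.22909785]
```

View pics/zw2.png

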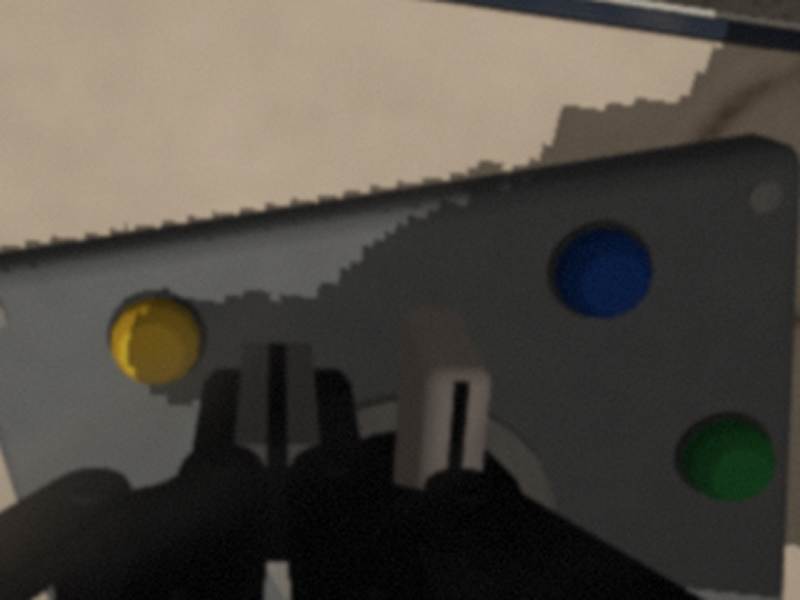

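Shut fingers are at (280,400), and the tab is at (440,420) with clear space between. Now I'll approach to contact.

Emit:
{"name": "arm_command", "arguments": {"claw": [0,0,0,0], "travel": [[0.1,0,0],[0,0,0],[0.04,0,0],[0,0,0]], "turn": [0,0,0,0]}}

```text
time_s: 4.8
eef_pos: [462.3, -48.1, 42.3]
tool_rot: [-3.142, 0.0, 1.71]
ft_force: [0.4, -0.8, 0.4]
finger_gap: -0.4
```

Emit:
{"name": "arm_command", "arguments": {"claw": [0,0,0,0], "travel": [[0.03,0,0],[0,0,0],[0.03,0,0],[0,0,0]], "turn": [0,0,0,0]}}

```text
time_s: 5.3
eef_pos: [461.9, -45.2, 42.3]
tool_rot: [-3.142, -0.0, 1.71]
ft_force: [-0.1, -0.1, -0.1]
finger_gap: -0.0
```

Emit:
{"name": "arm_command", "arguments": {"claw": [0,0,0,0,0,0,0,0], "travel": [[0.052,-0.02,0],[0.052,-0.02,0],[0.052,-0.02,0],[0.052,-0.02,0],[0.052,-0.02,0],[0.052,-0.02,0],[0.052,-0.02,0],[0.052,-0.02,0]], "turn": [0.5,0.5,0.5,0.5,0.5,0.5,0.5,0.5]}}

```text
time_s: 6.3
eef_pos: [454.5, -24.4, 42.2]
tool_rot: [-3.141, 0.001, 1.289]
ft_force: [-2.6, -2.2, 0.5]
finger_gap: 0.1
```

```bash
cat > st.py <<'E'
from rig import arm
from h import *
import sys
def st(fn=None):
    s=arm.observe();p=s["eef_pos"][:2]-np.array([508,-18.5]);w=s["tool_rot"][2]
    x=np.array([np.cos(w),np.sin(w)]);y=np.array([np.sin(w),-np.cos(w)])
    print(s["time_s"],s["eef_pos"].round(1),"yaw",np.degrees(w).round(2),"axis in tool",(-p@x).round(2),(-p@y).round(2),"F",s["ft_force"].round(1),"implied tab",(np.degrees(w)+90-197.5).round(2))
    if fn:
        c=arm.read_camera("wrist");pickle.dump(c,open(fn+".pkl","wb"))
        im=cv2.resize(c["image"][80:340,120:460],None,fx=2.3,fy=2.3,interpolation=cv2.INTER_CUBIC);cv2.imwrite(f"pics/{fn}.png",im[:,:,::-1])
E
python3 -c "
from st import *
st('w3')"
```

```text
6.3 [454.5 -24.4  42.2] yaw 73.85 axis in tool 20.56 49.75 F [-2.6 -2.2  0.5] implied tab -33.65
```

View pics/w3.png

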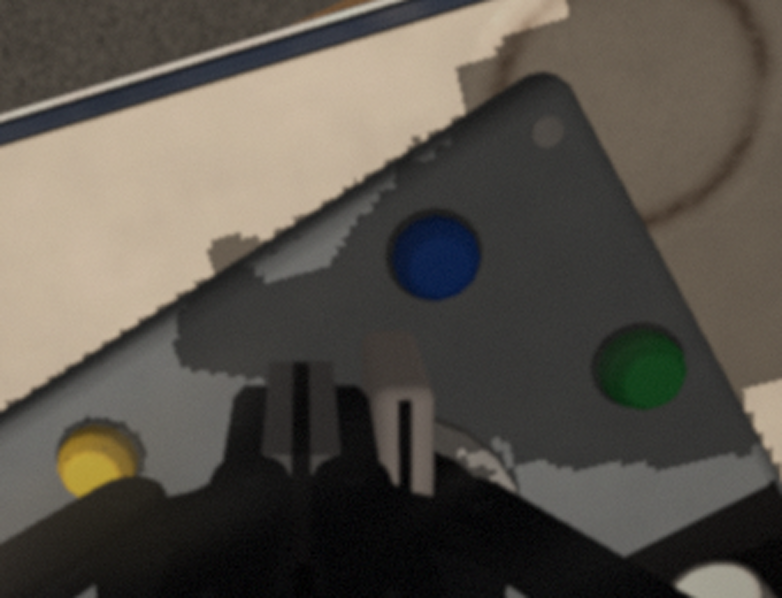

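The finger lies flush on the tab's side, and blue and green are visible ahead of it. I'll continue the arc.

Emit:
{"name": "arm_command", "arguments": {"claw": [0,0,0,0,0,0,0,0], "travel": [[0.052,-0.02,0],[0.052,-0.02,0],[0.052,-0.02,0],[0.052,-0.02,0],[0.052,-0.02,0],[0.052,-0.02,0],[0.052,-0.02,0],[0.052,-0.02,0]], "turn": [0.5,0.5,0.5,0.5,0.5,0.5,0.5,0.5]}}

```text
time_s: 7.35
eef_pos: [456.4, -2.2, 42.1]
tool_rot: [-3.141, 0.001, 0.871]
ft_force: [-3.5, -1.3, 0.9]
finger_gap: 0.2
```

Emit:
{"name": "arm_command", "arguments": {"claw": [0,0,0,0,0,0,0,0], "travel": [[0.052,-0.02,0],[0.052,-0.02,0],[0.052,-0.02,0],[0.052,-0.02,0],[0.052,-0.02,0],[0.052,-0.02,0],[0,0,0],[0,0,0]], "turn": [0.5,0.5,0.5,0.5,0.5,0.5,0,0]}}

```text
time_s: 8.35
eef_pos: [464.3, 12.6, 42.2]
tool_rot: [-3.141, 0.0, 0.559]
ft_force: [-1.6, 0.1, -0.3]
finger_gap: 0.3
```

```bash
python3 -c "
from st import *
st('w4')"
```

```text
8.35 [464.3  12.6  42.2] yaw 32.05 axis in tool 20.55 49.56 F [-1.6  0.1 -0.3] implied tab -75.45
```

View pics/w4.png

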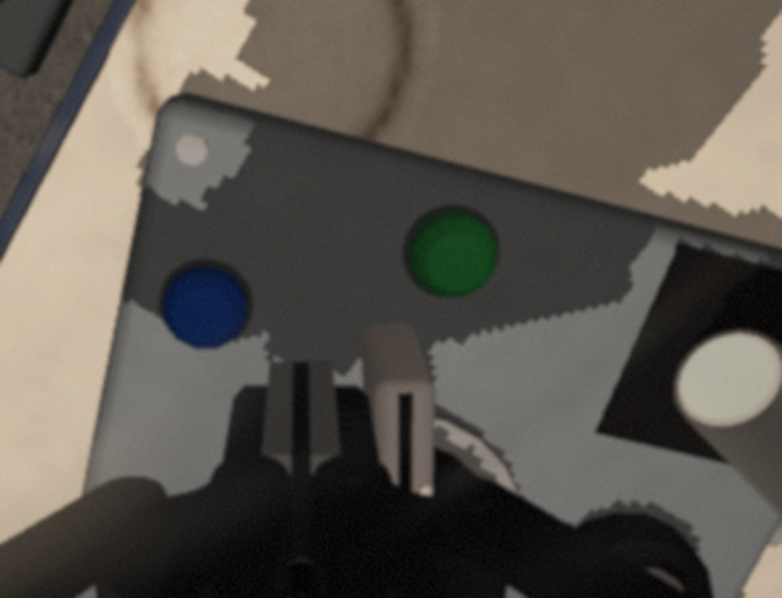

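```bash
cat > ta.py <<'E'
from h import *
def ta(fn,pts,gz):
    c=pickle.load(open(fn+".pkl","rb"));z=lambda u,v:(120+(u+.5)/2.3-.5,80+(v+.5)/2.3-.5)
    a,b=[ray(c,*z(*p),64) for p in pts];t=a-b;ax=np.array([508,-18.5])
    m=capmask(c,(120,460,80,340));g=ray(c,*m["green"][0],29)
    f=lambda v:np.degrees(np.arctan2(v[1],v[0])).round(2)
    print("line dir",f(t),"outer pt",a.round(1),"from axis",f(a[:2]-ax),"r",np.hypot(*(a[:2]-ax)).round(1),"green",g.round(1),"dir from axis",f(g[:2]-ax),"r",np.hypot(*(g[:2]-ax)).round(1))
E
python3 -c "
from ta import *
ta('w4',[(405,396),(405,485)],0)
ta('w3',[(405,402),(405,485)],0)"
```

```text
line dir 124.65 outer pt [473.6  32.8  64. ] from axis 123.83 r 61.8 green [477.5  54.2  29. ] dir from axis 112.78 r 78.9
line dir 166.44 outer pt [448.5  -3.4  64. ] from axis 165.78 r 61.4 green [477.   52.7  29. ] dir from axis 113.54 r 77.6
```

Emit:
{"name": "arm_command", "arguments": {"claw": [0,0,0,0,0,0], "travel": [[0.052,-0.02,0],[0.052,-0.02,0],[0.05,-0.02,0],[0,0,0],[0,0,0],[-0.2,0,0]], "turn": [0.5,0.5,0.5,0,0,0]}}

```text
time_s: 9.15
eef_pos: [460.8, 15.0, 42.4]
tool_rot: [3.141, -0.001, 0.402]
ft_force: [-0.9, 0.6, 0.0]
finger_gap: -0.0
```

Emit:
{"name": "arm_command", "arguments": {"claw": [0,0,0,0,0,0,0], "travel": [[-0.5,0,0],[-0.5,0,-0.3],[0,0,-0.8],[0,0,-0.8],[0,0,-0.5],[0,0,0],[0,0,0]], "turn": [0,0,0,0,0,0,0]}}

```text
time_s: 10.02
eef_pos: [414.0, -4.5, 161.7]
tool_rot: [-3.142, 0.0, 0.401]
ft_force: [0.8, 0.4, -0.4]
finger_gap: 0.2
```

```bash
python3 -c "
from st import *
st('w5')
c=arm.read_camera('wrist');cv2.imwrite('pics/w5full.png',c['image'][:,:,::-1])"
```

```text
10.025 [414.   -4.5 161.7] yaw 22.97 axis in tool 81.13 49.57 F [ 0.8  0.4 -0.4] implied tab -84.53
```

View pics/w5full.png

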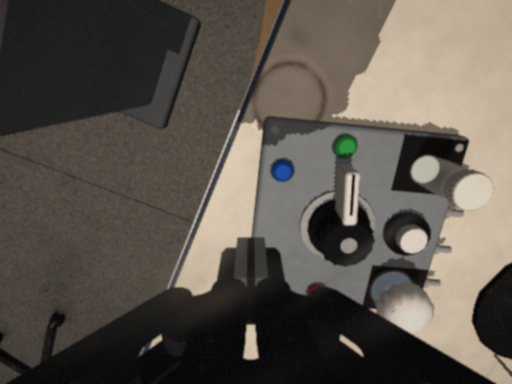

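The full wrist view shows the tab (351,198) pointing at green (345,146) with some parallax. The vial and jar are standing. I'll measure the angle precisely.

```bash
cat > tabm.py <<'E'
from h import *
def tabm(c,roi):
    x0,x1,y0,y1=roi
    # white tab top: bright mask; black line within it
    g=c["image"].min(2);s=g[y0:y1,x0:x1]
    h=cv2.cvtColor(c["image"],cv2.COLOR_RGB2HSV);m=capmask(c,(230,480,100,320));G=ray(c,*m["green"][0],30.)
    sub=cv2.resize(c["image"][y0:y1,x0:x1],None,fx=8,fy=8,interpolation=cv2.INTER_CUBIC)
    return sub,G,m
E
python3 -c "
from tabm import *
c=pickle.load(open('w5.pkl','rb'))
sub,G,m=tabm(c,(310,390,130,200+5));print(G,m)
cv2.imwrite('pics/z5.png',sub[:,:,::-1])
x=c['image'][135:265,300:400];cv2.imwrite('pics/z5b.png',cv2.resize(x,None,fx=4.5,fy=4.5,interpolation=cv2.INTER_CUBIC)[:,:,::-1])"
```

```text
[477.1985711   53.66906088  30.        ] {'green': (array([344.66230366, 145.90052356]), np.int32(382)), 'blue': (array([281.92112676, 170.08169014]), np.int32(355)), 'red': (array([312.84931507, 288.56164384]), np.int32(73))}
```

View pics/z5b.png

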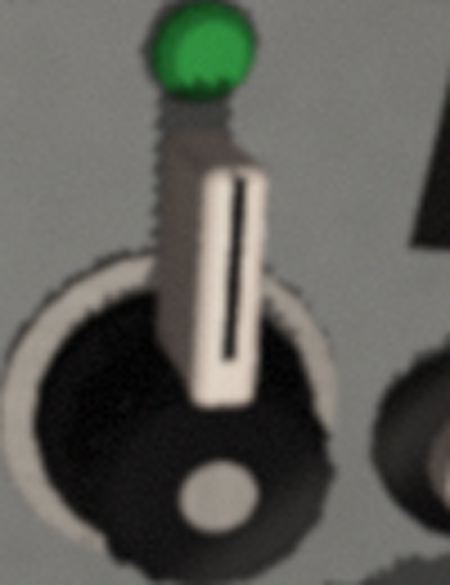

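```bash
cat > tabline.py <<'E'
from h import *
f=lambda v:np.degrees(np.arctan2(v[1],v[0])).round(2)
def tabline(c,rows,cols,pin):
    g=c["image"].min(2).astype(float);C=[];D=[]
    for v in range(*rows):
        r=g[v,cols[0]:cols[1]];
        b=r>0.6*np.percentile(r,95);i=np.where(b)[0]
        if len(i)<4: continue
        C.append((cols[0]+(i[0]+i[-1])/2,v))
        q=r[i[0]:i[-1]+1];w=np.clip(q.max()-q,0,None);w[:2]=0;w[-2:]=0
        if w.max()>60: D.append((cols[0]+i[0]+(w**2@np.arange(len(w)))/(w**2).sum(),v))
    p=ray(c,*pin,62)[:2]
    for n,Q in(("sides",C),("dark",D)):
        P=np.array([ray(c,u,v,64)[:2] for u,v in Q]);
        vx,vy,x0,y0=cv2.fitLine(P.astype(np.float32),cv2.DIST_HUBER,0,.01,.01).ravel()
        d=np.array([vx,vy]);d*=np.sign(d@(P.mean(0)-p))
        print(n,len(Q),"dir",f(d),"pin->mean",f(P.mean(0)-p))
    m=capmask(c,(120,480,80,330));G=ray(c,*m["green"][0],29)[:2]
    print("pin",p.round(1),"green",G.round(1),"pin->green",f(G-p))
E
python3 -c "
from tabline import *
c=pickle.load(open('w5.pkl','rb'))
g=c['image'][135:265,300:400];gr=g.min(2)
k,l,st,ce=cv2.connectedComponentsWithStats((gr>85).astype(np.uint8)); print([(s.tolist(),(e+[300,135]).round(2).tolist()) for s,e in zip(st,ce) if s[4]>60])
print(gr[42:46,40:64])
tabline(c,(178,212),(340,364),(300+(218.5)/4.5-.5,135+497/4.5-.5))
"
```

```text
[([1, 0, 99, 130, 4909], [349.15, 215.37]), ([0, 0, 37, 130, 3124], [314.15, 187.56]), ([42, 0, 58, 130, 4764], [373.04, 189.04]), ([40, 103, 17, 15, 197], [348.0, 245.0])]
[[ 66  69  66  72  88 125 159 175 190 197 184 139  72  46 110 171 189 184
  161 136 121 119 119 120]
 [ 69  66  68  72  92 128 157 176 191 198 183 129  60  43 112 174 191 183
  159 132 119 119 120 119]
 [ 66  70  66  75  91 126 159 179 192 195 178 122  53  42 111 175 192 181
  160 129 119 118 121 119]
 [ 65  68  69  74  92 130 159 178 193 196 176 117  52  48 116 175 193 181
  159 131 119 118 120 119]]
sides 34 dir 116.58 pin->mean 114.47
dark 34 dir 116.39 pin->mean 113.86
pin [509.2 -18.4] green [477.5  53.6] pin->green 113.73
```

```bash
python3 -c "
from tabline import *
c=pickle.load(open('w5.pkl','rb'))
m=capmask(c,(230,480,100,280));G=ray(c,*m['green'][0],29)[:2];B=ray(c,*m['blue'][0],29)[:2]
R=lambda a:77*np.array([-np.cos(np.radians(a)),-np.sin(np.radians(a))])
print('yaw from GB',f(G-B)-f(R(-85)-R(-40)),np.linalg.norm(G-B),np.linalg.norm(R(-85)-R(-40)))
# button
g=c['image'].min(2);x=(g[215:260,385:440]>140).astype(np.uint8)
k,l,st,ce=cv2.connectedComponentsWithStats(x);i=1+np.argmax(st[1:,4]);u=ce[i]+[385,215];print(st[i],u,ray(c,*u,44))
"
```

```text
yaw from GB 17.46 58.102897232597996 58.933248584223826
[ 15  14  27  24 493] [413.15212982 240.39959432] [570.77985353   2.2961744   44.        ]
```

Emit:
{"name": "arm_command", "arguments": {"claw": [0,0,0,0,0,0,0], "travel": [[0,0.6,-0.5],[-0.5,0.6,-0.6],[-0.5,0,-0.6],[0,0,-0.3],[0,0,0],[0,0,0],[0,0,0]], "turn": [0,0,0,0,0,0,0]}}

```text
time_s: 11.0
eef_pos: [391.5, -78.9, 261.4]
tool_rot: [-3.141, 0.001, 0.401]
ft_force: [0.4, -0.1, 0.9]
finger_gap: -0.3
```

```bash
python3 -c "
from st import *
st('w6')
c=arm.read_camera('wrist');cv2.imwrite('pics/w6full.png',c['image'][:,:,::-1])
c=arm.read_camera('top');cv2.imwrite('pics/t6.png',c['image'][:,:,::-1]);pickle.dump(c,open('t6.pkl','wb'))"
```

```text
11.0 [391.5 -78.9 261.4] yaw 22.99 axis in tool 130.81 -10.12 F [ 0.4 -0.1  0.9] implied tab -84.51
```

View pics/w6full.png

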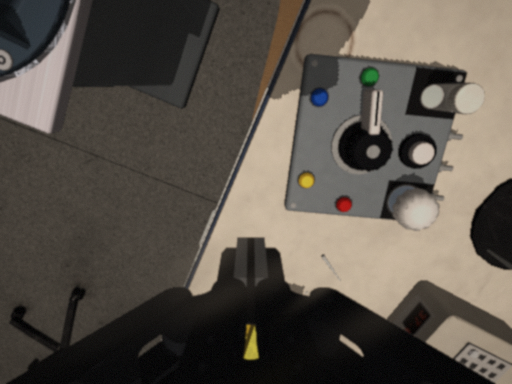

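View pics/t6.png

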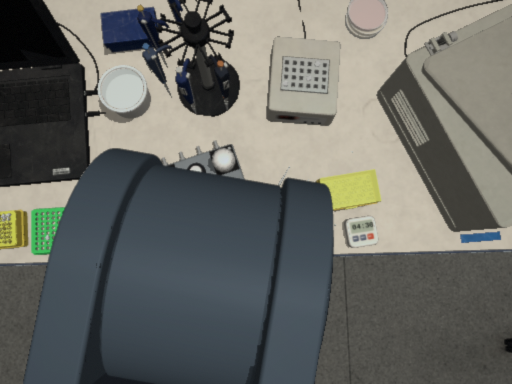

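The wrist view now shows all four caps, the tab (376,112), the pin (373,152) and the button (423,152). The top view is blocked by the arm. Next I'll do the full fit in this one image.

```bash
python3 -c "
from tabline import *
c=pickle.load(open('w6.pkl','rb'))
R,t,P=fit(c,(290,440,50,220))
g=c['image'].min(2);x=(g[140:165,360:390]>85).astype(np.uint8)
k,l,st,ce=cv2.connectedComponentsWithStats(x);i=[j for j in range(1,k) if 30<st[j,4]<300];print(st[i],ce[i]+[360,140])
tabline(c,(93,125),(362,386),(373,152))
cv2.imwrite('pics/z6.png',cv2.resize(c['image'][60:180,320:440],None,fx=5,fy=5,interpolation=cv2.INTER_CUBIC)[:,:,::-1])
"
```

```text
{'green': ([369.4, 76.5], np.int32(252)), 'blue': ([319.1, 96.8], np.int32(244)), 'yellow': ([306.0, 179.8], np.int32(206)), 'red': ([343.6, 204.1], np.int32(190))}
axis [507.  -17.5] yaw 17.47 res 0.87
[[  7   6  13  12 124]] [[373.  151.5]]
sides 32 dir 117.75 pin->mean 114.47
dark 32 dir 118.44 pin->mean 114.2
pin [509.4 -18.3] green [479.8  47.5] pin->green 114.23
```

View pics/z6.png

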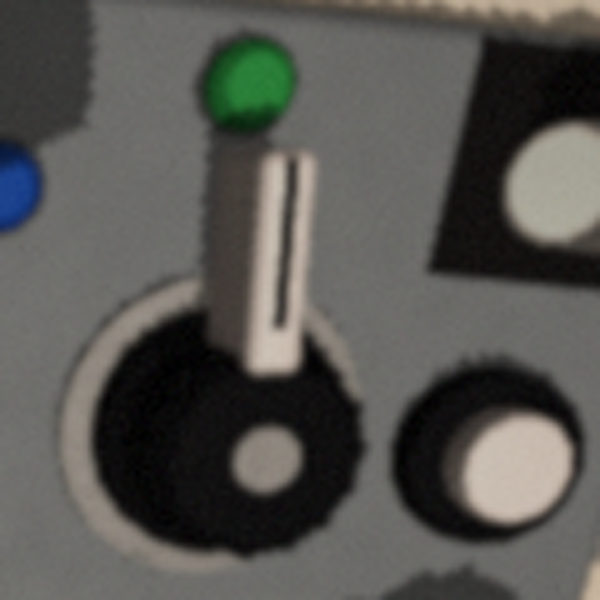

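```bash
python3 -c "
from tabline import *
def go(fn,z,a,b,pin):
    c=pickle.load(open(fn+'.pkl','rb'))
    A,B=ray(c,*z(*a),64),ray(c,*z(*b),64);print(fn,'dir',f(A-B),'len',np.linalg.norm(A-B).round(1),'A',A.round(1),'B',B.round(1))
    d=(A-B)[:2];d/=np.linalg.norm(d)
    for ax in([508,-18.5],[507,-17.5]):
        w=np.array(ax)-B[:2];print(' line offset from axis',(d[0]*w[1]-d[1]*w[0]).round(2),'axis->A',f(A[:2]-ax),np.linalg.norm(A[:2]-ax).round(1))
    for zz in(62,64,66,68):print(zz,ray(c,*z(*pin),zz).round(1))
    print('cam',c['extrinsics'][:3,3])
go('w6',lambda u,v:(320+(u+.5)/5-.5,60+(v+.5)/5-.5),(293,160),(279,325),(267,460))
go('w5',lambda u,v:(300+(u+.5)/4.5-.5,135+(v+.5)/4.5-.5),(240,183),(229,356),(218,496))
"
```

```text
w6 dir 115.15 len 33.2 A [482.1  38.3  64. ] B [496.2   8.2  64. ]
 line offset from axis 0.65 axis->A 114.55 62.4
 line offset from axis 1.13 axis->A 114.09 61.1
62 [509.2 -17.9  62. ]
64 [508.3 -17.9  64. ]
66 [507.4 -17.8  66. ]
68 [506.5 -17.7  68. ]
cam [359.71123302  -5.03952544 404.44625436]
w5 dir 115.3 len 32.5 A [482.4  37.7  64. ] B [496.3   8.2  64. ]
 line offset from axis 0.87 axis->A 114.49 61.7
 line offset from axis 1.35 axis->A 114.02 60.4
62 [509.1 -18.3  62. ]
64 [508.1 -17.6  64. ]
66 [507.  -16.8  66. ]
68 [506.  -16.1  68. ]
cam [381.99105266  69.38305138 304.78005364]
```

The tab direction is about 115° and green is at 112.5°, so it needs about 2.5° more. I'll go back for a small extra push.

Emit:
{"name": "arm_command", "arguments": {"claw": [0,0,0,0,0,0,0,0], "travel": [[0,-0.6,0.5],[0.5,-0.6,0.6],[0.5,0,0.6],[0,0,0.5],[0,0,0.6],[0,0,0.8],[0,0,0.5],[0,0,0]], "turn": [0.42,0,0,0,0,0,0,0]}}

```text
time_s: 12.15
eef_pos: [415.1, -5.9, 56.0]
tool_rot: [-3.14, 0.003, 0.357]
ft_force: [-0.4, 0.1, 1.0]
finger_gap: -0.1
```

```bash
python3 -c "
from st import *
st()"
```

```text
12.15 [415.1  -5.9  56. ] yaw 20.45 axis in tool 82.66 44.32 F [-0.4  0.1  1. ] implied tab -87.05
```

Emit:
{"name": "arm_command", "arguments": {"claw": [0,0,0,0,0,0], "travel": [[0,-0.1,0.27],[0.3,0,0],[0.4,0,0],[0.3,0,0],[0,0,0],[0,0,0]], "turn": [0,0,0,0,0,0]}}

```text
time_s: 12.9
eef_pos: [461.2, 16.2, 43.8]
tool_rot: [-3.141, 0.001, 0.357]
ft_force: [0.1, -0.5, 1.0]
finger_gap: 0.4
```

```bash
python3 -c "
from st import *
st()"
```

```text
12.9 [461.2  16.2  43.8] yaw 20.45 axis in tool 31.76 48.84 F [ 0.1 -0.5  1. ] implied tab -87.05
```

Now 11.2 mm forward, slowing at the end.

Emit:
{"name": "arm_command", "arguments": {"claw": [0,0,0,0,0,0,0,0], "travel": [[0.08,0,0],[0.06,0,0],[0.03,0,0],[0.03,0,0],[0.02,0,0],[0,0,0],[0,0,0],[0,0,0]], "turn": [0,0,0,0,0,0,0,0]}}

```text
time_s: 13.9
eef_pos: [471.8, 20.1, 43.7]
tool_rot: [-3.141, 0.0, 0.357]
ft_force: [-2.6, -0.1, -0.3]
finger_gap: 0.0
```

```bash
python3 -c "
from st import *
st()"
```

```text
13.9 [471.8  20.1  43.7] yaw 20.44 axis in tool 20.47 48.79 F [-2.6 -0.1 -0.3] implied tab -87.06
```

Retreat along -x, lift, and measure again from the higher viewpoint.

Emit:
{"name": "arm_command", "arguments": {"claw": [0,0,0,0,0,0,0,0], "travel": [[-0.2,0,0],[-0.5,0,0],[-0.4,0,-0.4],[0,0,-0.8],[0,0.5,-0.8],[0,0.3,-0.5],[0,0,0],[0,0,0]], "turn": [0,0,0,0,0,0,0,0]}}

```text
time_s: 14.9
eef_pos: [433.8, -36.6, 168.2]
tool_rot: [-3.141, 0.0, 0.356]
ft_force: [-0.6, -0.2, -0.2]
finger_gap: -0.1
```

```bash
python3 -c "
from st import *
st('w7')
c=arm.read_camera('wrist');cv2.imwrite('pics/w7full.png',c['image'][:,:,::-1])"
```

```text
14.9 [433.8 -36.6 168.2] yaw 20.43 axis in tool 75.88 8.99 F [-0.6 -0.2 -0.2] implied tab -87.07
```

View pics/w7full.png

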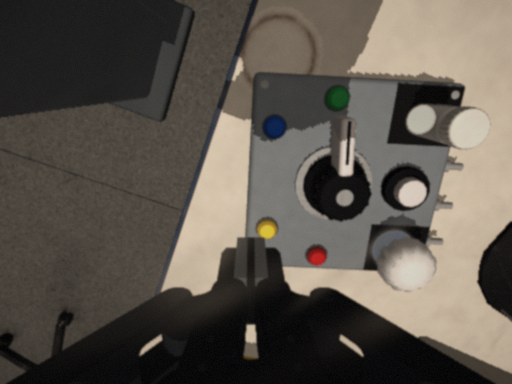

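```bash
python3 -c "
from tabline import *
c=pickle.load(open('w7.pkl','rb'))
R,t,P=fit(c,(245,440,70,275))
x=c['image'][80:210,290:390];cv2.imwrite('pics/z7.png',cv2.resize(x,None,fx=6,fy=4.5,interpolation=cv2.INTER_CUBIC)[:,:,::-1])
g=c['image'].min(2).astype(int);Q=[]
for v in range(126,160):
    s=g[v,344:353]; j=344+s.argmin(); 
    w=np.clip(130-g[v,j-2:j+3],0,None); Q.append(((w@np.arange(j-2,j+3))/w.sum(),v,s.min()))
Q=[q for q in Q if q[2]<75];print(np.array(Q).round(1)[::4].tolist())
W=np.array([ray(c,u,v,64)[:2] for u,v,_ in Q],np.float32)
vx,vy,x0,y0=cv2.fitLine(W,cv2.DIST_HUBER,0,.01,.01).ravel();d=np.array([vx,vy])*np.sign(vy)
print('dir',f(d),'mean',W.mean(0))
for ax in (np.array([508,-18.5]),t):
  w=W.mean(0);print('axis->mean',f(w-ax),np.linalg.norm(w-ax), 'unit', f(R@[0.0872,0.9962]))
"
```

```text
{'green': ([336.7, 97.5], np.int32(417)), 'blue': ([273.8, 126.2], np.int32(396)), 'yellow': ([266.4, 228.4], np.int32(322)), 'red': ([316.1, 255.2], np.int32(292))}
axis [507.3 -16.8] yaw 17.55 res 0.96
[[348.3, 126.0, 25.0], [348.2, 130.0, 20.0], [348.1, 134.0, 14.0], [348.1, 138.0, 23.0], [347.6, 142.0, 43.0], [347.4, 146.0, 41.0], [347.2, 150.0, 39.0], [347.0, 154.0, 37.0], [346.8, 158.0, 45.0]]
dir 112.93 mean [491.05997   23.894548]
axis->mean 111.78 45.65372330993081 unit 102.55
axis->mean 111.72 43.83383730740102 unit 102.55
```

View pics/z7.png

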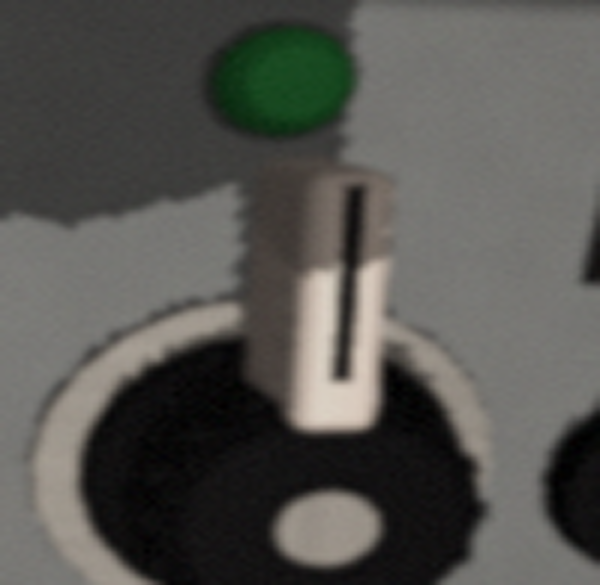

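The tab line direction is 112.9° and the axis-to-tab direction is 111.8°. The green direction is 112.5°, so the tab is square on green. Now the button: move above (570.9, 1.3).

Emit:
{"name": "arm_command", "arguments": {"claw": [0,0,0,0,0,0,0,0], "travel": [[0.4,0.05,0],[0.7,0.1,0],[0.7,0.1,0],[0.7,0,0],[0.33,0,0],[0,0,0.5],[0,0,0.5],[0,0,0]], "turn": [0.25,0.23,0,0,0,0,0,0]}}

```text
time_s: 16.0
eef_pos: [570.9, -3.7, 116.6]
tool_rot: [-3.14, 0.004, 0.307]
ft_force: [-0.4, 0.6, -0.5]
finger_gap: 0.4
```

```bash
python3 -c "
from st import *
st('w8')
s=arm.observe();w=s['tool_rot'][2];d=np.array([570.9,1.3])-s['eef_pos'][:2]
print(d@[np.cos(w),np.sin(w)],d@[np.sin(w),-np.cos(w)])
c=arm.read_camera('wrist');cv2.imwrite('pics/w8full.png',c['image'][:,:,::-1])
c=arm.read_camera('scene');cv2.imwrite('pics/s8.png',cv2.resize(c['image'][120:230,180:320],None,fx=5,fy=5)[:,:,::-1])"
```

```text
16.0 [570.9  -3.7 116.6] yaw 17.59 axis in tool -64.44 -4.86 F [-0.4  0.6 -0.5] implied tab -89.91
0.6948331693518266 -5.035702731170909
```

View pics/w8full.png

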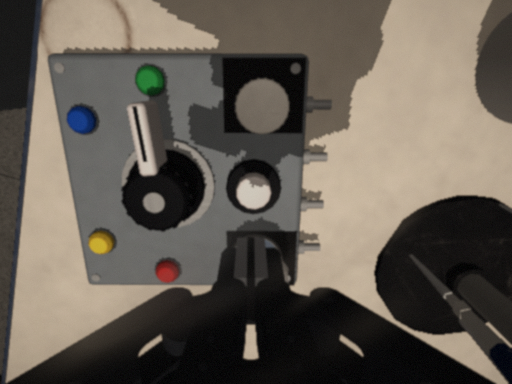

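View pics/s8.png

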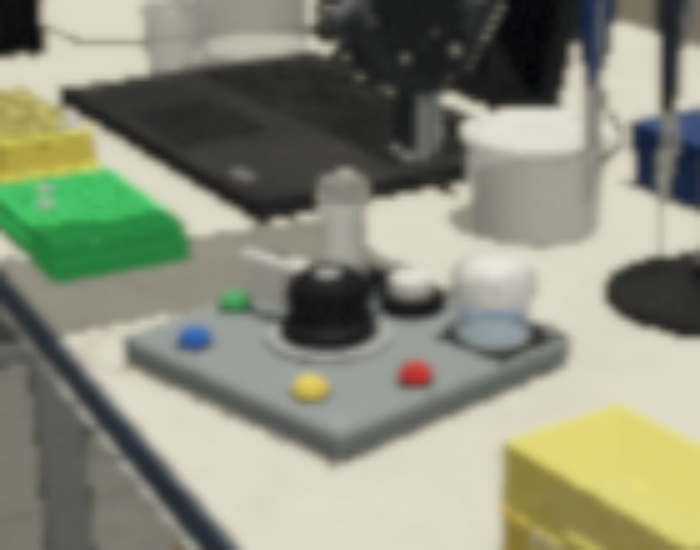

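Tip is above and about 5 mm to the side of the button. The tab still points at green, and the vial and jar are in place. I'll correct and descend to just over the button.

Emit:
{"name": "arm_command", "arguments": {"claw": [0,0,0,0,0,0,0,0], "travel": [[0.02,-0.1,0],[0,0,0],[0,0,0.4],[0,0,0.5],[0,0,0.35],[0,0,0.09],[0,0,0],[0,0,0]], "turn": [0,0,0,0,0,0,0,0]}}

```text
time_s: 17.15
eef_pos: [572.7, 1.0, 52.7]
tool_rot: [3.141, -0.001, 0.306]
ft_force: [0.6, 0.2, 1.1]
finger_gap: -0.3
```

```bash
python3 -c "
from st import *
st('w9')
c=arm.read_camera('wrist');cv2.imwrite('pics/w9full.png',c['image'][:,:,::-1])
c=arm.read_camera('scene');cv2.imwrite('pics/s9.png',cv2.resize(c['image'][120:230,180:320],None,fx=5,fy=5)[:,:,::-1])"
```

```text
17.15 [572.7   1.   52.7] yaw 17.56 axis in tool -67.54 -0.89 F [0.6 0.2 1.1] implied tab -89.94
```

View pics/w9full.png

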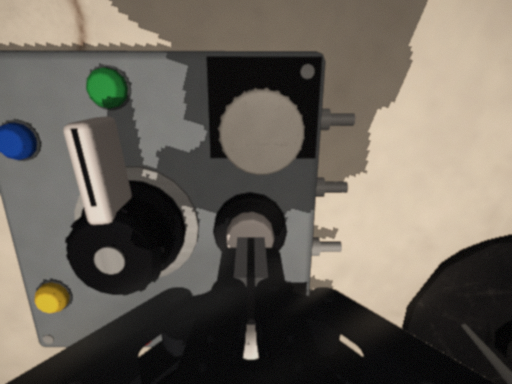

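View pics/s9.png

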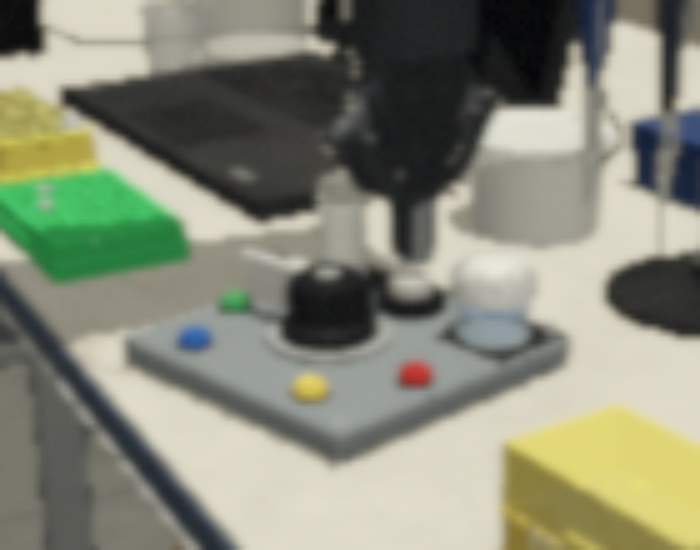

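The tip is right over the button with clearance all round, and the wrist view confirms centring. Pressing in steps.

Emit:
{"name": "arm_command", "arguments": {"claw": [0,0,0,0,0,0], "travel": [[-0.02,0,0],[0,0,0.08],[0,0,0.06],[0,0,0.04],[0,0,0],[0,0,0]], "turn": [0,0,0,0,0,0]}}

```text
time_s: 18.05
eef_pos: [571.0, 0.8, 42.9]
tool_rot: [-3.142, 0.0, 0.306]
ft_force: [-1.2, -0.2, 2.2]
finger_gap: 0.1
```

Emit:
{"name": "arm_command", "arguments": {"claw": [0,0,0,0,0], "travel": [[0,0,0.04],[0,0,0.04],[0,0,0.02],[0,0,0],[0,0,0]], "turn": [0,0,0,0,0]}}

```text
time_s: 18.68
eef_pos: [571.2, 0.7, 38.0]
tool_rot: [3.141, -0.0, 0.306]
ft_force: [-2.1, -0.9, 8.0]
finger_gap: -0.3
```

Emit:
{"name": "arm_command", "arguments": {"claw": [0,0,0,0], "travel": [[0,0,0.02],[0,0,0],[0,0,0],[0,0,0]], "turn": [0,0,0,0]}}

```text
time_s: 19.18
eef_pos: [571.4, 0.7, 37.8]
tool_rot: [3.141, -0.001, 0.306]
ft_force: [-5.8, 0.4, 20.2]
finger_gap: -0.1
```

Hard stop at z≈38 with 20 N, so the button is fully down. Releasing straight up, then checking.

Emit:
{"name": "arm_command", "arguments": {"claw": [0,0,0,0,0,0,0,0], "travel": [[0,0,-0.06],[0,0,-0.1],[0,0,-0.3],[0,0,-0.7],[0,0,-0.8],[0,0,-0.5],[0,0,0],[0,0,0]], "turn": [0,0,0,0,0,0,0,0]}}

```text
time_s: 20.18
eef_pos: [570.9, 0.7, 159.6]
tool_rot: [-3.141, 0.0, 0.306]
ft_force: [-0.4, -0.4, -0.1]
finger_gap: 0.0
```

Emit:
{"name": "arm_command", "arguments": {"claw": [0,0,0,0,0,0,0,0], "travel": [[-0.5,0.2,0],[-0.8,0.2,0],[-0.8,0.2,0],[-0.6,0.1,0],[-0.2,0,0],[0,0,0],[0,0,0],[0,0,0]], "turn": [0,0,0,0,0,0,0,0]}}

```text
time_s: 21.18
eef_pos: [444.1, -76.0, 159.6]
tool_rot: [-3.141, 0.0, 0.307]
ft_force: [0.1, 0.6, 0.2]
finger_gap: -0.2
```

```bash
python3 -c "
from st import *
st('w10')
from tabline import *
c=pickle.load(open('w10.pkl','rb'));cv2.imwrite('pics/w10full.png',c['image'][:,:,::-1])
c=arm.read_camera('scene');cv2.imwrite('pics/s10.png',cv2.resize(c['image'][120:280,180:320],None,fx=3.7,fy=3.7)[:,:,::-1])"
```

```text
21.175 [444.1 -76.  159.6] yaw 17.6 axis in tool 78.34 -35.51 F [0.1 0.6 0.2] implied tab -89.9
```

View pics/w10full.png

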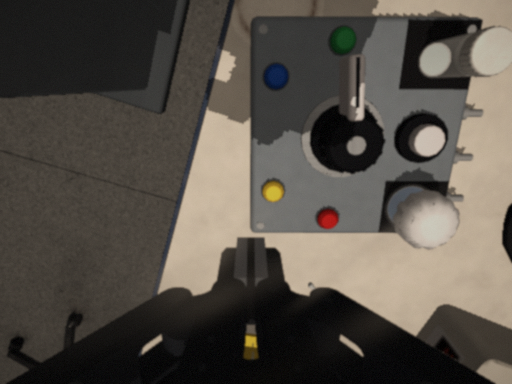

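View pics/s10.png

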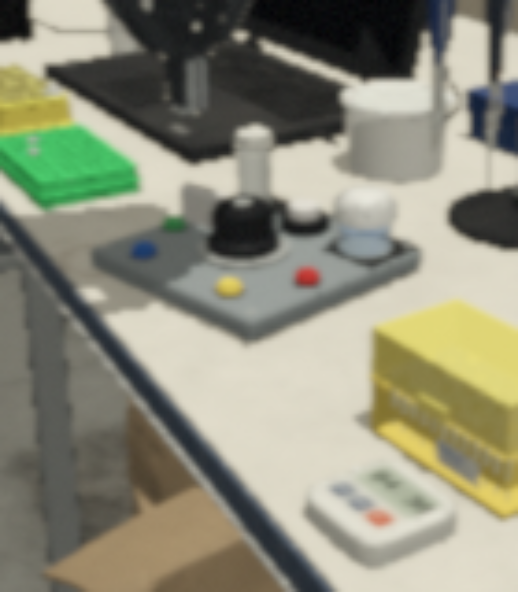

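```bash
python3 -c "
from tabline import *
c=pickle.load(open('w10.pkl','rb'))
R,t,P=fit(c,(245,440,15,235))
g=c['image'].min(2).astype(int);Q=[]
for v in range(58,112):
    s=g[v,352:363]; j=352+s.argmin(); a=g[v,j-4:j].max();b=g[v,j+1:j+5].max()
    if min(a,b)<s.min()+50: continue
    w=np.clip(min(a,b)-g[v,j-2:j+3],0,None); Q.append(((w@np.arange(j-2,j+3))/w.sum(),v))
W=np.array([ray(c,u,v,64)[:2] for u,v in Q],np.float32);print(np.array(Q).round(1)[::5].tolist())
vx,vy,x0,y0=cv2.fitLine(W,cv2.DIST_HUBER,0,.01,.01).ravel();d=np.array([vx,vy])*np.sign(vy)
print(len(Q),'dir',f(d),'axis->mean',f(W.mean(0)-[508,-18.5]),f(W.mean(0)-t),'target',f(R@[-0.0872,0.9962]))
"
```

```text
{'green': ([342.7, 39.9], np.int32(533)), 'blue': ([275.7, 76.1], np.int32(486)), 'yellow': ([272.6, 190.9], np.int32(371)), 'red': ([327.4, 218.5], np.int32(346))}
axis [507.5 -17.4] yaw 17.45 res 1.05
[[357.8, 58.0], [357.8, 63.0], [357.4, 68.0], [357.6, 73.0], [357.4, 78.0], [357.3, 83.0], [356.9, 88.0], [356.8, 93.0], [357.1, 98.0], [357.0, 103.0]]
49 dir 112.32 axis->mean 111.85 111.77 target 112.45
```

The tab is at 111.8–112.3° against a target of 112.45°, and everything else is in place. Handing in.

```bash
python3 -c "
from rig import arm
print(arm.hand_in())"
```

```text
the job is handed in; nothing more can be done
None
```

I pushed the white tab round to the green cap with the outside of the shut fingers, then pressed the white button fully down and let it up. I handed the job in at about 21 s.

- **Tab:** My first push stopped about 2.5° short, so I nudged it again before touching the button. The last wrist view puts the tab at 112.3° from the line on top, or 111.8° from axis to tab. The green cap is at 112.45°, so the two readings are 0.1° and 0.7° off. The finger contact angle read about 2° differently from the pictures. I went by the pictures.
- **Button:** It reached its stop at a tip height of about 38 mm, which matches the 6 mm travel. The highest reading there was about 20 N vertically. In the pictures after I lifted off, the button looks up again, though I did not measure its height.
- **Left alone:** The last views show the vial and jar standing on the unit and the timer on the bench. I judged these by eye. Pushing forces on the tab read at most about 4 N, and the arm ended clear of everything.

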